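# Square up a carton for labelling

## Task

The big flat carton lies askew in front of the labelling rail on the dispensing counter. With your fingertips, and without picking it up or tipping it, first push it back until its long side is flush against the rail, still clear of the steel stop, then push it along the rail until its end rests against the stop. Do not shift the stop, leave everything else where it stands, and finish clear of the carton.

Things in the scene. Friction and masses are not known exactly. Their poses are not given: they have to be found in the camera images.
- carton_center (a point): Centre (half-way up) of the big cardboard carton lying flat on the counter, the one to be moved: 70 mm along its own x, 110 mm along its y, 45 mm tall, about 0.2 kg, a small paper label on top. It slides when pushed low on its side with 1 to 3 N. Its x axis starts within about 30 degrees of the rail's x axis.
- rail: Fixed dark steel rail of the labelling place, 440 mm long along its y, 12 mm thick along its x, 25 mm tall. Origin at the centre of its underside; x points square to the rail, away from the robot, y along it to the left, z up. The flat face that the carton goes against lies 6 mm from the origin on the -x side.
- stop_face (a point): Point on the flat right-hand (-y) face of the steel stop clamped on the rail towards its left end; the carton's end goes against this face. 16 mm above the counter, 41 mm in front of the rail's centre line, axes parallel to the rail's. The stop juts 64 mm out from the rail's face, is 14 mm thick (to +y), 30 mm tall; its knob over the rail reaches 48 mm. The clamp holds against 45 N.
- vial_a: Bystander, not to be disturbed: small amber glass dropper bottle with a blue tapered cap, 38 mm diameter, 85 mm tall, standing behind the rail. Origin at the centre of its underside.
- vial_b: Bystander, not to be disturbed: small amber glass dropper bottle with a black tapered cap, 38 mm diameter, 85 mm tall, standing behind the rail. Origin at the centre of its underside.
- jar: Bystander, not to be disturbed: amber glass jar with white cap, 58 mm diameter, 70 mm tall, in front of the rail to the left. Origin at the centre of its underside.
- tin: Bystander, not to be disturbed: flat round aluminium tin, 66 mm diameter, 27 mm tall, in front of the rail to the right. Origin at the centre of its underside.
- small_carton: Bystander, not to be disturbed: small cardboard carton standing upright, 40 x 45 x 85 mm, off the right end of the rail. Origin at the centre of its underside.
- flask: Bystander, not to be disturbed: tall steel drinking flask, 72 mm diameter, 245 mm tall, well to the left. Origin at the centre of its underside.
- carton: The same big carton; origin at the centre of its underside, axes as for its centre.
Not all that is in view belongs to the job. What is shaped like the carton but pink or red is not meant.

How it is judged:
On the way, in this order (a step that is already met when the one before it is completed fails the run):
1. the carton lies flush along the rail, still clear of the stop (gap to the rail under 6 mm at its middle, within 0.1 rad, more than 15 mm short of the stop) (x of carton_center in the frame of rail between -0.047 and -0.03 m and angle between the x axis of carton_center and the x axis of rail, either way round below 0.1 rad and y of carton_center in the frame of stop_face below -0.07 m), for 0.2 s.
2. the carton's end has reached the stop (gap under 5 mm) (y of carton_center in the frame of stop_face above -0.06 m and x of carton_center in the frame of rail above -0.055 m), for 0.2 s.
At the end, for the whole second after the job is handed in: The carton lies flat and at rest on the counter, its long side along the rail (gap at its middle under 5 mm, within 0.06 rad) and its end against the stop (gap under 5 mm) (x of carton_center in the frame of rail between -0.046 and -0.035 m and angle between the x axis of carton_center and the x axis of rail, either way round below 0.06 rad and y of carton_center in the frame of stop_face between -0.06 and -0.049 m and height (world z) of carton_center between 0.018 and 0.027 m and angle between carton_center's own z axis and vertical below 0.05 rad and linear speed of carton below 0.01 m/s); the robot touches nothing.
It fails at once if the carton is lifted off the counter (12 mm) or tipped (0.3 rad) (height (world z) of carton_center above 0.0345 m or angle between carton_center's own z axis and vertical above 0.3 rad).
It fails at once if the stop is shifted along the rail by more than 6 mm (distance of stop_face from where it was at the start of the episode above 0.006 m).
It fails at once if a bystander is moved by more than 20 mm or tipped (distance of any of vial_a, vial_b, jar, tin, small_carton, flask from where it was at the start of the episode above 0.02 m or angle between any of vial_a, vial_b, jar, tin, small_carton, flask's own z axis and vertical above 0.4 rad).
It also fails if it takes over 48 s, if anything falls off the work surface, if the arm or the gripper's body presses on something with over 40 N, if the wrist force passes 120 N, or if a joint passes its speed limit or range.

## Robot

A 7-joint arm with a two-finger parallel gripper is mounted at the origin on the work surface. World frame = base frame: x ahead of the robot, y to its left, z up, the work surface at z = 0. Lengths are in m, angles in rad, forces in N, time in s.
With the tool pointing down it reaches from about 0.35 to 0.9 m from the base axis. Payload 7.2 kg.
Tool frame: the origin (TCP) lies midway between the tips of the shut fingers; the grasp point (between the pads) lies manip.tcp_to_grasp behind it (manip.tcp_to_grasp is the distance from the TCP to the grasp point, in m); z points along the fingers, y is the direction in which the jaws open and shut (so a half turn about z gives the same grasp; the last joint's range is limited). The gripper opens to 85 mm and grips with 20 to 120 N. Pads are 22 mm wide; open, the fingers measure 114 mm over their backs; the gripper's body (76 mm by 85 mm) begins 54 mm behind the grasp point. The pads swing forward as they close: fully open they stand 13 mm farther back than shut.
Start: joints at [-1.412, 0.411, -0.013, 1.596, 0.006, 1.134, -0.082], TCP at [0.141, 0.609, 0.201] pointing down, gripper open.
Joint ranges: [-2.95, 2.95], [-0.29, 1.99], [-1.47, 1.44], [0.14, 2.54], [-1.03, 4.17], [0.13, 1.85], [-2.86, 2.86]. Speed limits (rad/s): [2.39, 2.39, 3.01, 3.01, 3.14, 3.14, 3.14].

## Interface

Orientations are given as a unit quaternion [w, x, y, z].
In Python, from workcell import readout, cams, finish_job, manip gives the robot as it stands.
- The arm moves only by the tool carry_out, never from a script. Its argument "steps" is a list that holds one entry, the list of rows, each a list of 6 numbers: the shift along the world's x, y, z normalised to -1 to 1, where 1 is 40 mm, then the turn, a rotation vector about the world's x, y, z normalised to -1 to 1, where 1 is 6 degrees. A call has exactly 8 rows; each row shifts and turns the commanded pose from where the row before left it; what a row does not reach is not made up. A row lasts 1/10 s, in which the tool goes at most 50 mm and 8.59 degrees, less where a joint would pass 70% of its speed; a pose out of reach is approached as far as the arm can. A call with a number of a shift or a turn outside -1 to 1 is refused whole. A call with a gripper value outside its range is refused whole. "hand" is the gripper's target within -1 to 1 (fully open at 1, half-way at 0, shut at -1), set as the call begins (left out, the last holds). The fingers move at their own pace and stop on an object; the grip force is fixed at half the most. Time passes only in rows, so rows that do not move let the fingers close, or fill a call up. It gives the time, the measured TCP pose, the force and the opening at its end, in the units of the state.
- readout.get_obs(): the state, without advancing time (a new reading comes with each control period).
- cams.snapshot(name): name is "scene" or "top" or "wrist"; returns the picture (420x560x3 uint8, red, green, blue); there is no depth.
- cams.camera_params(name): a dict with "intrinsics" (3x3 intrinsics, pixels), "R" (3x3) and "t" (3): a world point X has camera coordinates R X + t. Camera axes: x right, y down, z forward; pixel columns grow to the right and rows downward; lengths in m; the calibration is good to about 2 mm. A picture is of the moment at which its call begins: read the wrist's pose just before it. camera_params takes no time and is no camera call; for the wrist camera it gives the pose at the moment of the call.
- finish_job(): hands the job in, once; it reports no verdict.
The state is a dict: "time_s": time; "joints": joint angles; "qd": joint speeds; "joint_efforts": joint torques, N m; "position": TCP position; "eef_rot": TCP orientation; "ft_force": force on the tool from outside, world axes, zero at the start; "moment": the same for the moment, N m; "finger_gap": finger opening in m.
Only numpy, scipy, OpenCV 4.12 (cv2) and the standard library are available. Lean on these libraries where they do the work, as an engineer would, in place of code of your own. Each camera call takes 0.05 s, during which the arm holds its last target. There are 200 camera calls.

## Working session

There is one attempt and no reset: what is moved stays moved. The work goes in short steps, Python scripts to look and compute and a tool call to move; the robot and the scene stay as the last step left them, time stands still between calls to the robot, and variables do not carry over. Pictures are saved under pics/ and viewed, about 8 in all and at most 12, crops included, and the job is handed in when it is done.

Besides the shell and the picture viewer there is one more tool, called after ">>>" by a JSON object that holds its "name" and its "arguments", one argument or row to a line. carry_out: Moves the arm, as the interface text tells. Its arguments: {"type":"object","properties":{"steps":{"type":"array","items":{"type":"array","items":{"type":"array","items":{"type":"number","minimum":-1,"maximum":1}}}},"hand":{"type":"number"}},"required":["steps"]}

```bash
mkdir -p pics; ls
cat > h.py <<'E'
import numpy as np, cv2
from workcell import readout, cams, finish_job, manip
def snap(n,f):
    im=cams.snapshot(n); cv2.imwrite('pics/'+f,im[:,:,::-1]); return im
def ray(n,uv,z):
    p=cams.camera_params(n);K,R,t=[np.array(p[k]) for k in('intrinsics','R','t')]
    c=-R.T@t; d=R.T@np.linalg.inv(K)@np.array([uv[0],uv[1],1.]); return c+d*(z-c[2])/d[2]
def proj(n,X):
    p=cams.camera_params(n);K,R,t=[np.array(p[k]) for k in('intrinsics','R','t')]
    q=K@(R@np.array(X)+t); return q[:2]/q[2]
E
python3 - <<'E'
from h import *
a=snap('top','top0.png');b=snap('scene','sc0.png')
cv2.imwrite('pics/both.png',np.hstack([a,b])[:,:,::-1][:, :])
o=readout.get_obs();print(o['position'],o['eef_rot'],o['ft_force'],manip.tcp_to_grasp)
E
```

```text
pics
[0.14043488 0.60852002 0.2003298 ] [-3.76378199e-05  1.13103975e-01  9.93582893e-01 -7.23741913e-04] [-0.06216278  0.2920399   0.23844376] 0.0187
```

View pics/top0.png

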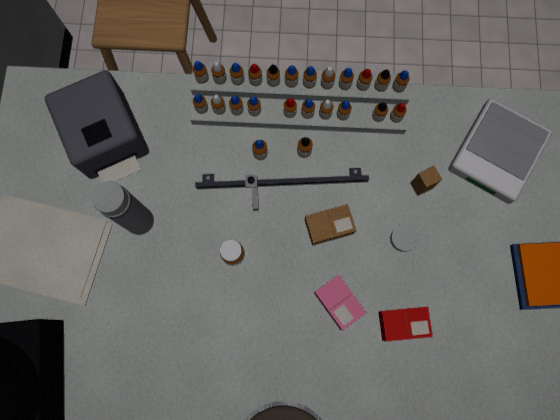

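View pics/sc0.png

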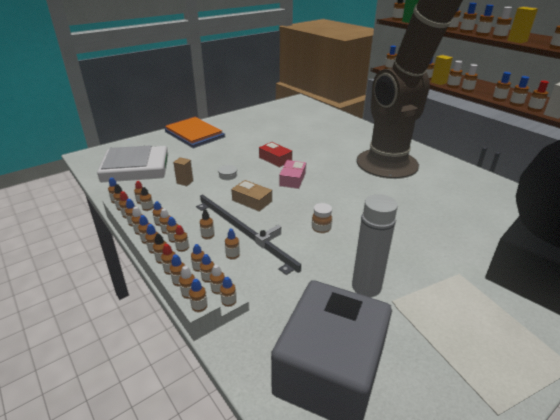

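Candidates for the carton in the top view are brown (330,225), pink (340,302) and red (406,324). Brown fits, since pink and red are excluded. The rail runs (197,184)–(368,178), the stop is at (253,193), the jar at (232,251) and the tin at (403,238). Next I'll measure, with one enlarged crop.

Run:
```python
from h import *
a=cv2.imread('pics/top0.png')
cv2.imwrite('pics/crop.png',cv2.resize(a[140:280,185:425],None,fx=3.3,fy=3.3,interpolation=cv2.INTER_CUBIC))
for n,uv,z in [('railL',(197,184),.025),('railR',(368,178),.025),('jar',(232,251),.07),('tin',(403,238),.027),('small',(428,177),.085),('flask',(113,195),.245)]: print(n,ray('top',uv,z).round(3))
hsv=cv2.cvtColor(a,cv2.COLOR_BGR2HSV)
print(hsv[230,320],hsv[240,320],hsv[300,450])
m=cv2.inRange(hsv,(5,70,50),(25,255,255));m[:195]=0;m[:,:290]=0;m[260:]=0;m[:,375:]=0
m=cv2.morphologyEx(m,cv2.MORPH_CLOSE,np.ones((15,15)))
c=max(cv2.findContours(m,0,2)[0],key=cv2.contourArea)
r=cv2.minAreaRect(c);print(r)
for p in cv2.boxPoints(r):print(p,ray('top',p,.045).round(4))
```

```text
railL [0.632 0.248 0.025]
railR [ 0.669 -0.183  0.025]
jar [0.46  0.143 0.07 ]
tin [ 0.519 -0.27   0.027]
small [ 0.66  -0.317  0.085]
flask [0.538 0.377 0.245]
[ 16 135 102] [ 15 139  92] [ 60   4 122]
((329.8197326660156, 224.07044982910156), (30.08299446105957, 46.3763427734375), 74.35775756835938)
[303.43472 215.83826] [ 0.5586 -0.0229  0.045 ]
[348.09348 203.3338 ] [ 0.5954 -0.1314  0.045 ]
[356.20474 232.30264] [ 0.5238 -0.1524  0.045 ]
[311.546  244.8071] [ 0.4879 -0.0452  0.045 ]
```

View pics/crop.png

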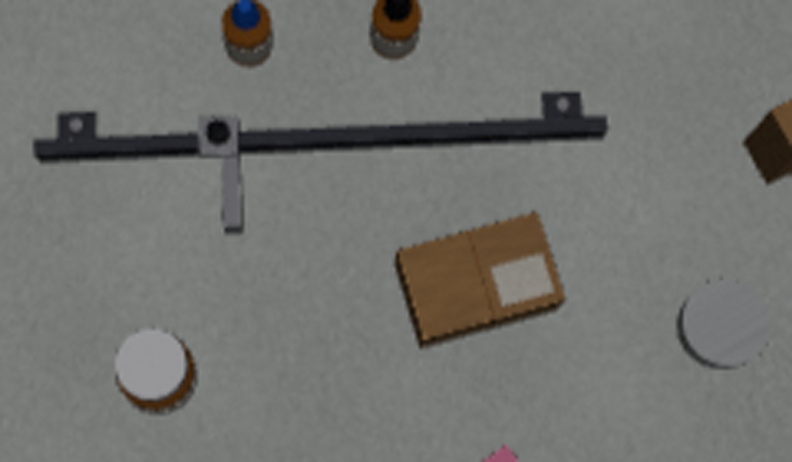

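```bash
cat >> h.py <<'E'
L=np.array([.632,.248]);Rr=np.array([.669,-.183])
def railframe():
    y=(L-Rr)/np.linalg.norm(L-Rr); x=np.array([y[1],-y[0]]); return (L+Rr)/2,x,y
def tr(p):
    o,x,y=railframe(); d=np.array(p[:2])-o; return np.array([d@x,d@y]).round(4)
def fr(a,b):
    o,x,y=railframe(); return (o+a*x+b*y).round(4)
E
python3 - <<'E'
from h import *
c=lambda u,v:(185+(u+.5)/3.3-.5,140+(v+.5)/3.3-.5)
for n,u,v,z in [('railBL',35,142,.025),('railFL',40,155,.025),('railBR',606,118,.025),('railFR',606,132,.025),('stopfar',239,160,.03),('stopnear',242,226,.03),('c',398,250,.045),('c',537,212,.045),('c',564,297,.045),('c',422,337,.045),('jar',152,364,.07),('tin',726,322,.027),('va',246,10,.085)]:
    X=ray('top',c(u,v),z);print(n,X[:2].round(4),'rail',tr(X))
for uv in [(338,277),(316,293),(365,315)]:
    X=ray('top',uv,.03);print('pink',X.round(3),tr(X))
print(railframe(),readout.get_obs()['finger_gap'])
E
```

```text
railBL [0.6357 0.2524] rail [0.004  0.2203]
railFL [0.6256 0.2477] rail [-0.0064  0.2165]
railBR [ 0.6759 -0.1836] rail [ 0.0068 -0.2175]
railFR [ 0.6647 -0.1837] rail [-0.0044 -0.2166]
stopfar [0.6275 0.0954] rail [-0.0175  0.0646]
stopnear [0.5761 0.0901] rail [-0.0692  0.0638]
c [ 0.5599 -0.0273] rail [-0.0954 -0.0518]
c [ 0.5939 -0.1296] rail [-0.0703 -0.1567]
c [ 0.5303 -0.1507] rail [-0.1354 -0.1723]
c [ 0.4955 -0.0473] rail [-0.1613 -0.0663]
jar [0.4623 0.1461] rail [-0.1778  0.1292]
tin [ 0.5208 -0.2741] rail [-0.1555 -0.2944]
va [0.7275 0.0935] rail [0.0819 0.0542]
pink [ 0.415 -0.112  0.03 ] [-0.2469 -0.1242]
pink [ 0.374 -0.061  0.03 ] [-0.283  -0.0692]
pink [ 0.328 -0.178  0.03 ] [-0.339  -0.1825]
(array([0.6505, 0.0325]), array([0.9963354 , 0.08553227]), array([-0.08553227,  0.9963354 ])) 0.08551561204322293
```

>>> {"name": "carry_out", "arguments": {
  "steps": [
    [[0.56, -0.81, 0, 0, 0, 0.38], [0.56, -0.81, 0, 0, 0, 0.38], [0.56, -0.81, 0, 0, 0, 0.38], [0.56, -0.81, 0, 0, 0, 0.38], [0.56, -0.81, 0, 0, 0, 0.38], [0.56, -0.81, 0, 0, 0, 0.38], [0.56, -0.81, 0, 0, 0, 0.38], [0.56, -0.81, 0, 0, 0, 0.37]]
  ],
  "hand": 0.5
}}

```text
time_s: 0.9
position: [0.3203, 0.3482, 0.2009]
eef_rot: [-0.0, -0.046, 0.999, -0.0]
ft_force: [0.6, -0.2, 0.8]
finger_gap: 0.0641
```

>>> {"name": "carry_out", "arguments": {
  "steps": [
    [[0.3, -0.9, 0, 0, 0, 0], [0.3, -0.9, 0, 0, 0, 0], [0.3, -0.9, 0, 0, 0, 0], [0.3, -0.9, 0, 0, 0, 0], [0.3, -0.9, 0, 0, 0, 0], [0.3, -0.9, 0, 0, 0, 0], [0.3, -0.9, 0, 0, 0, 0], [0.3, -0.9, 0, 0, 0, 0]]
  ]
}}

```text
time_s: 1.7
position: [0.4158, 0.0602, 0.2011]
eef_rot: [-0.0, -0.045, 0.999, 0.0]
ft_force: [1.3, 0.3, 0.5]
finger_gap: 0.0641
```

>>> {"name": "carry_out", "arguments": {
  "steps": [
    [[0.32, -0.97, 0, 0, 0, 0], [0.32, -0.97, 0, 0, 0, 0], [0.32, -0.97, 0, 0, 0, 0], [0.32, -0.97, 0, 0, 0, 0], [0, 0, -0.5, 0, 0, 0], [0, 0, -0.5, 0, 0, 0], [0, 0, -0.5, 0, 0, 0], [0, 0, 0, 0, 0, 0]]
  ]
}}

```text
time_s: 2.5
position: [0.4649, -0.0932, 0.1389]
eef_rot: [-0.002, -0.045, 0.999, 0.0]
ft_force: [0.4, -0.2, -0.0]
finger_gap: 0.0639
```

Run:
```python
from h import *
p=cams.camera_params('wrist');a=snap('wrist','w1.png');print(readout.get_obs()['position'],-p['R'].T@p['t'])
```

```text
[ 0.46588275 -0.09343373  0.14027634] [ 0.38342615 -0.10067281  0.31262307]
```

View pics/w1.png

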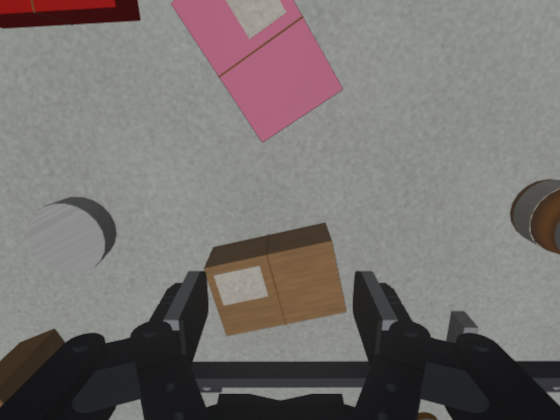

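The wrist view shows the carton ahead of the fingers, bounded by (207,268), (333,238), (346,312) and (227,335). The pink box is well behind at (263,141), the tin is at (67,238), and the rail is level at v≈362.

```bash
sed -i 's/^L=.*/L=np.array([.6307,.250]);Rr=np.array([.6703,-.1837])/' h.py
python3 - <<'E'
from h import *
for n,u,v,z in [('c',207,268,.045),('c',333,238,.045),('c',346,312,.045),('c',227,335,.045),('b',212,246,0),('b',326,223,0),('railF',270,362,.025),('railF',520,362,.025),('stop',451,314,.03),('stop',452,336,.03),('pink',263,141,.04)]:
    X=ray('wrist',(u,v),z);print(n,X[:2].round(4),'rail',tr(X))
print(tr(readout.get_obs()['position']))
E
```

```text
c [ 0.5292 -0.1497] rail [-0.1374 -0.1711]
c [ 0.4924 -0.0474] rail [-0.1648 -0.0659]
c [ 0.5614 -0.0263] rail [-0.0941 -0.0511]
c [ 0.5952 -0.13  ] rail [-0.0699 -0.1574]
b [ 0.5294 -0.1537] rail [-0.1376 -0.1751]
b [ 0.4959 -0.0472] rail [-0.1613 -0.066 ]
railF [ 0.6393 -0.0878] rail [-0.0222 -0.1195]
railF [0.6166 0.1615] rail [-0.0221  0.1309]
stop [0.5646 0.076 ] rail [-0.0817  0.0505]
stop [0.5886 0.0829] rail [-0.0571  0.0552]
pink [ 0.4197 -0.1108] rail [-0.2429 -0.1223]
[-0.1954 -0.1093]
```

>>> {"name": "carry_out", "arguments": {
  "steps": [
    [[0, 0, -0.9, 0, 0, 0], [0, 0, -0.9, 0, 0, 0], [0, 0, -0.7, 0, 0, 0], [0, 0, -0.5, 0, 0, 0], [0, 0, -0.3, 0, 0, 0], [0, 0, 0, 0, 0, 0], [0.2, 0.018, 0, 0, 0, 0], [0.2, 0.018, 0, 0, 0, 0]]
  ]
}}

```text
time_s: 3.35
position: [0.4849, -0.092, 0.0105]
eef_rot: [0.001, -0.045, 0.999, -0.0]
ft_force: [0.2, 0.1, 0.1]
finger_gap: 0.0643
```

>>> {"name": "carry_out", "arguments": {
  "steps": [
    [[0.2, 0.018, 0, 0, 0, 0], [0.2, 0.018, 0, 0, 0, 0], [0.2, 0.018, 0, 0, 0, 0], [0.2, 0.018, 0, 0, 0, 0], [0.2, 0.018, 0, 0, 0, 0], [0.2, 0.018, 0, 0, 0, 0], [0.2, 0.018, 0, 0, 0, 0], [0, 0, 0, 0, 0, 0]]
  ]
}}

```text
time_s: 4.15
position: [0.5402, -0.0867, 0.0091]
eef_rot: [0.0, -0.046, 0.999, -0.0]
ft_force: [1.4, 1.0, -0.5]
finger_gap: 0.0644
```

Run:
```python
from h import *
o=readout.get_obs();print(o['position'],tr(o['position']),o['ft_force']);snap('wrist','w2.png')
```

```text
[ 0.54024443 -0.08672585  0.00909104] [-0.1207 -0.1094] [ 1.36446618  1.0421877  -0.48256136]
```

View pics/w2.png

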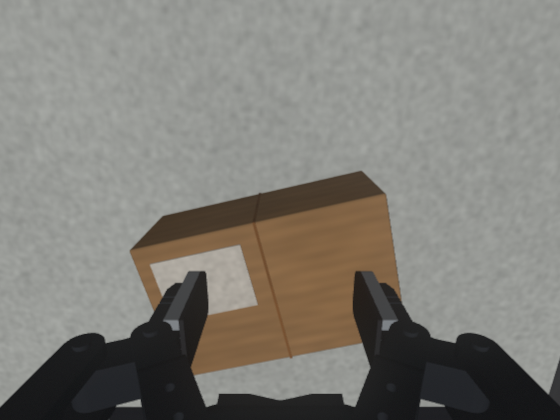

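Run:
```python
from h import *
o=readout.get_obs();P=o['position']
for n,u,v,z in [('c',133,250,.045),('c',386,195,.045),('b',163,216,0),('b',361,172,0)]:
    X=ray('wrist',(u,v),z);print(n,X[:2].round(4),'rail',tr(X))
print(proj('wrist',P), proj('wrist',P+[0,.04,0]))
a=snap('top','t2.png')
cv2.imwrite('pics/t2c.png',cv2.resize(a[140:280,185:425],None,fx=3.3,fy=3.3,interpolation=cv2.INTER_CUBIC)[:,:,::-1])
snap('scene','s2.png')
```

```text
c [ 0.526  -0.1509] rail [-0.1407 -0.1719]
c [ 0.4922 -0.0484] rail [-0.165  -0.0668]
b [ 0.5266 -0.1522] rail [-0.1402 -0.1734]
b [ 0.4926 -0.0486] rail [-0.1647 -0.0671]
[280.14638196 254.18551798] [353.69526493 260.3111869 ]
```

View pics/t2c.png

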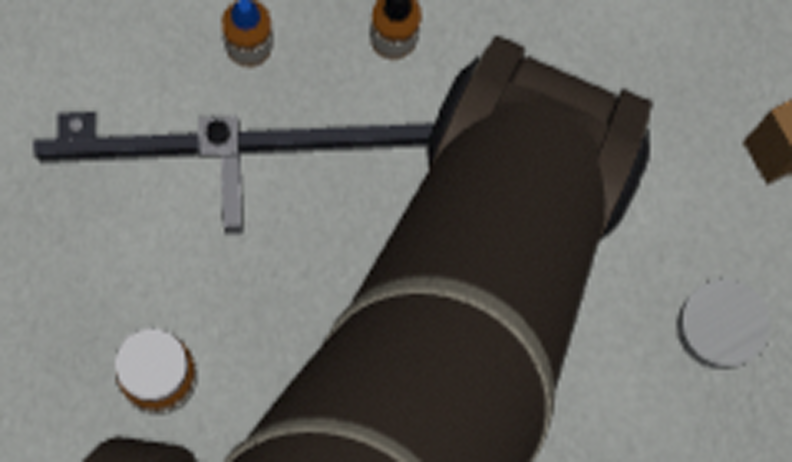

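Run:
```python
import cv2
a=cv2.imread('pics/s2.png');cv2.imwrite('pics/s2c.png',cv2.resize(a[120:280,180:400],None,fx=3.4,fy=3.4,interpolation=cv2.INTER_CUBIC))
```

```text
(no output)
```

View pics/s2c.png

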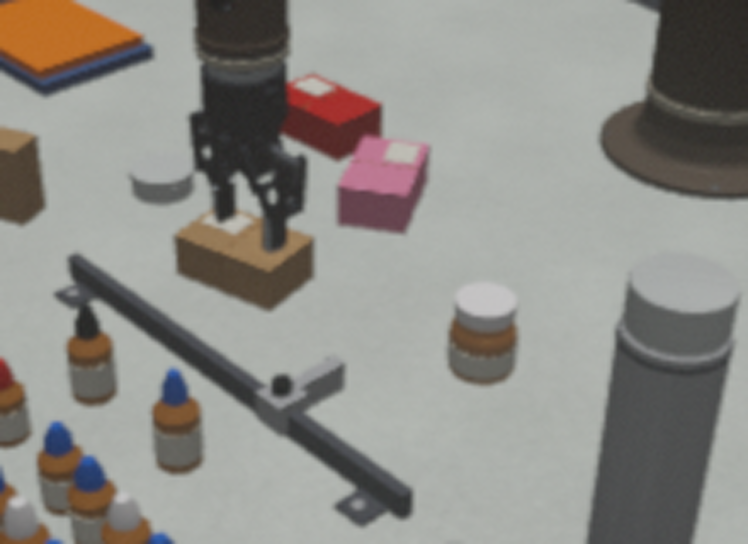

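Run:
```python
from h import *
P=readout.get_obs()['position'];print(P,tr(P))
for uv in [(260,192),(245.3,183.2)]:
  for z in (.01,.03,.05,.07):
    X=ray('scene',uv,z);print(uv,z,X.round(3),tr(X))
for n,u,v in [('c near-left',272,305),('c',315,240),('c',176,238)]:
    X=ray('scene',(180+u/3.4,120+v/3.4),.0 if n!='c' else .045);print(n,X.round(3),tr(X))
print(proj('scene',P))
for s in(-1,1):print(proj('wrist',P+np.array([-.091*.04*s,.04*s,.0])),proj('wrist',P+np.array([-.091*.04*s,.04*s,.04])))
```

```text
[ 0.53849214 -0.08703004  0.00894481] [-0.1225 -0.1095]
(260, 192) 0.01 [ 0.501 -0.102  0.01 ] [-0.1617 -0.1211]
(260, 192) 0.03 [ 0.519 -0.076  0.03 ] [-0.1413 -0.0965]
(260, 192) 0.05 [ 0.537 -0.05   0.05 ] [-0.1209 -0.072 ]
(260, 192) 0.07 [ 0.555 -0.023  0.07 ] [-0.1005 -0.0474]
(245.3, 183.2) 0.01 [ 0.508 -0.177  0.01 ] [-0.161  -0.1966]
(245.3, 183.2) 0.03 [ 0.526 -0.149  0.03 ] [-0.1407 -0.1698]
(245.3, 183.2) 0.05 [ 0.544 -0.12   0.05 ] [-0.1203 -0.1431]
(245.3, 183.2) 0.07 [ 0.562 -0.092  0.07 ] [-0.0999 -0.1164]
c near-left [ 0.551 -0.031  0.   ] [-0.1053 -0.0551]
c [ 0.496 -0.039  0.045] [-0.1605 -0.0581]
c [ 0.596 -0.118  0.045] [-0.0684 -0.1458]
[252.97013441 198.11333194]
[205.50291803 254.1451604 ] [186.96620587 294.31375771]
[354.71777377 254.15488205] [373.23351441 294.3301104 ]
```

The views agree that the fingertips passed over the carton without touching it. The real tips sit about 38 mm above the reported TCP, and the carton hasn't moved. I'll back off, go lower and watch the force.

>>> {"name": "carry_out", "arguments": {
  "steps": [
    [[0, 0, 0.5, 0, 0, 0], [0, 0, 0.3, 0, 0, 0], [-0.7, -0.064, 0, 0, 0, 0], [-0.7, -0.064, 0, 0, 0, 0], [-0.6, -0.055, 0, 0, 0, 0], [0, 0, -0.5, 0, 0, 0], [0, 0, -0.5, 0, 0, 0], [0, 0, 0, 0, 0, 0]]
  ]
}}

```text
time_s: 5.1
position: [0.4574, -0.094, -0.0]
eef_rot: [-0.001, -0.045, 0.999, 0.0]
ft_force: [-0.5, -0.5, -0.1]
finger_gap: 0.0638
```

>>> {"name": "carry_out", "arguments": {
  "steps": [
    [[0, 0, -0.12, 0, 0, 0], [0, 0, -0.12, 0, 0, 0], [0, 0, -0.12, 0, 0, 0], [0, 0, -0.12, 0, 0, 0], [0, 0, 0, 0, 0, 0], [0, 0, 0, 0, 0, 0], [0, 0, 0, 0, 0, 0], [0, 0, 0, 0, 0, 0]]
  ]
}}

```text
time_s: 5.9
position: [0.4591, -0.0943, -0.0179]
eef_rot: [0.0, -0.045, 0.999, 0.0]
ft_force: [-0.2, -0.2, -0.5]
finger_gap: 0.0638
```

>>> {"name": "carry_out", "arguments": {
  "steps": [
    [[0, 0, -0.1, 0, 0, 0], [0.22, 0.02, 0, 0, 0, 0], [0.22, 0.02, 0, 0, 0, 0], [0.22, 0.02, 0, 0, 0, 0], [0.22, 0.02, 0, 0, 0, 0], [0.22, 0.02, 0, 0, 0, 0], [0.22, 0.02, 0, 0, 0, 0], [0.22, 0.02, 0, 0, 0, 0]]
  ]
}}

```text
time_s: 6.7
position: [0.5211, -0.0886, -0.0222]
eef_rot: [-0.0, -0.045, 0.999, -0.0]
ft_force: [-1.8, -0.2, -0.4]
finger_gap: 0.0638
```

Run:
```python
from h import *
o=readout.get_obs();print(o['position'],tr(o['position']),o['ft_force']);snap('wrist','w3.png')
```

```text
[ 0.52113049 -0.08857902 -0.02220583] [-0.1399 -0.1095] [-1.83909201 -0.24200427 -0.43960599]
```

View pics/w3.png

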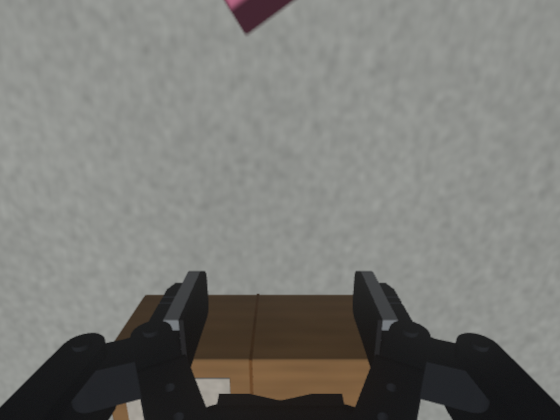

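The carton is now square to the two fingers, with its front bottom edge at v≈295. I'll continue to the rail.

Run:
```python
from h import *
for uv,z in [((147,295),0),((255,295),0),((340,295),0),((255,359),.045)]: print(tr(ray('wrist',uv,z)))
```

```text
[-0.1265 -0.1747]
[-0.1265 -0.1218]
[-0.1266 -0.0801]
[-0.1276 -0.1187]
```

>>> {"name": "carry_out", "arguments": {
  "steps": [
    [[0.2, 0.018, 0, 0, 0, 0], [0.2, 0.018, 0, 0, 0, 0], [0.2, 0.018, 0, 0, 0, 0], [0.2, 0.018, 0, 0, 0, 0], [0.15, 0.014, 0, 0, 0, 0], [0, 0, 0, 0, 0, 0], [0, 0, 0, 0, 0, 0], [0, 0, 0, 0, 0, 0]]
  ]
}}

```text
time_s: 7.55
position: [0.5585, -0.0853, -0.022]
eef_rot: [0.0, -0.045, 0.999, 0.0]
ft_force: [1.0, 0.4, -0.1]
finger_gap: 0.064
```

>>> {"name": "carry_out", "arguments": {
  "steps": [
    [[0.1, 0.009, 0, 0, 0, 0], [0.1, 0.009, 0, 0, 0, 0], [0.08, 0.007, 0, 0, 0, 0], [0.05, 0.005, 0, 0, 0, 0], [0, 0, 0, 0, 0, 0], [0, 0, 0, 0, 0, 0], [0, 0, 0, 0, 0, 0], [0, 0, 0, 0, 0, 0]]
  ]
}}

```text
time_s: 8.35
position: [0.572, -0.0839, -0.022]
eef_rot: [0.0, -0.045, 0.999, 0.0]
ft_force: [-0.4, -0.4, -0.4]
finger_gap: 0.0643
```

>>> {"name": "carry_out", "arguments": {
  "steps": [
    [[0.05, 0.005, 0, 0, 0, 0], [0, 0, 0, 0, 0, 0], [0.03, 0.003, 0, 0, 0, 0], [0, 0, 0, 0, 0, 0], [0, 0, 0, 0, 0, 0], [0, 0, 0, 0, 0, 0], [0, 0, 0, 0, 0, 0], [0, 0, 0, 0, 0, 0]]
  ]
}}

```text
time_s: 9.15
position: [0.5749, -0.0837, -0.0222]
eef_rot: [-0.0, -0.045, 0.999, -0.0]
ft_force: [-1.4, -0.1, -0.3]
finger_gap: 0.0641
```

>>> {"name": "carry_out", "arguments": {
  "steps": [
    [[0.05, 0.005, 0, 0, 0, 0], [0, 0, 0, 0, 0, 0], [0.03, 0.003, 0, 0, 0, 0], [0, 0, 0, 0, 0, 0], [0, 0, 0, 0, 0, 0], [0, 0, 0, 0, 0, 0], [0, 0, 0, 0, 0, 0], [0, 0, 0, 0, 0, 0]]
  ]
}}

```text
time_s: 9.95
position: [0.5746, -0.0837, -0.0224]
eef_rot: [-0.003, -0.045, 0.999, 0.001]
ft_force: [-11.1, -1.2, 9.8]
finger_gap: 0.064
```

Run:
```python
from h import *
o=readout.get_obs();print(o['position'],tr(o['position']),o['ft_force'])
for i in range(3): print(readout.get_obs()['ft_force'])
snap('scene','s4.png')
a=cv2.imread('pics/s4.png');cv2.imwrite('pics/s4c.png',cv2.resize(a[150:280,160:360],None,fx=4,fy=4,interpolation=cv2.INTER_CUBIC))
```

```text
[ 0.57461558 -0.0836758  -0.02238968] [-0.0862 -0.1094] [-11.06327728  -1.17423394   9.78231125]
[-11.06327728  -1.17423394   9.78231125]
[-11.06327728  -1.17423394   9.78231125]
[-11.06327728  -1.17423394   9.78231125]
```

View pics/s4c.png

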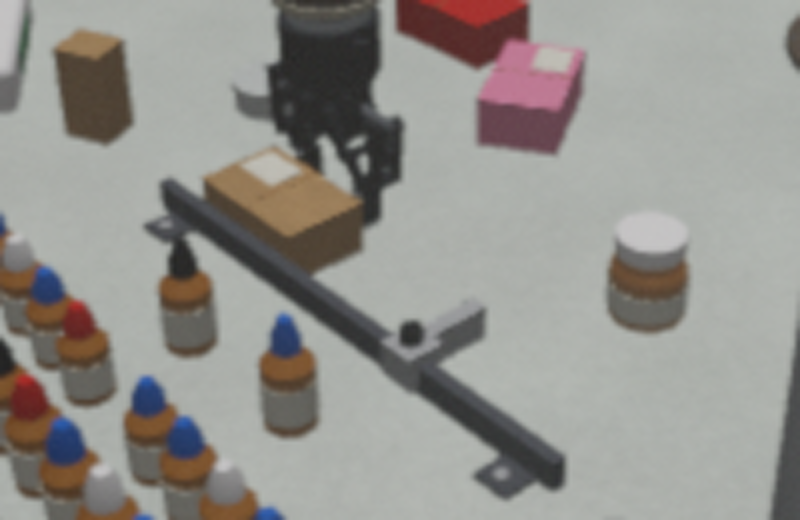

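The carton is flush on the rail, with 11 N contact and a large gap to the stop. Next I'll back off, rise, shut the fingers and go round to its right end.

>>> {"name": "carry_out", "arguments": {
  "steps": [
    [[-0.3, -0.027, 0, 0, 0, 0], [-0.4, -0.036, 0, 0, 0, 0], [-0.3, -0.027, 0, 0, 0, 0], [0, 0, 0.8, 0, 0, 0], [0, 0, 0.9, 0, 0, 0], [0, 0, 0.8, 0, 0, 0], [0, 0, 0, 0, 0, 0], [0, 0, 0, 0, 0, 0]]
  ],
  "hand": 0.5
}}

```text
time_s: 10.8
position: [0.5388, -0.0867, 0.0786]
eef_rot: [0.001, -0.045, 0.999, 0.0]
ft_force: [-0.5, -0.7, -0.7]
finger_gap: 0.0641
```

>>> {"name": "carry_out", "arguments": {
  "steps": [
    [[0, -0.55, 0, 0, 0, 0], [0, -0.55, 0, 0, 0, 0], [0, -0.55, 0, 0, 0, 0], [0, -0.55, 0, 0, 0, 0], [0.8, 0, 0, 0, 0, 0], [0.8, 0, 0, 0, 0, 0], [0.74, 0, 0, 0, 0, 0], [0, 0, 0, 0, 0, 0]]
  ],
  "hand": -1
}}

```text
time_s: 11.6
position: [0.6344, -0.1737, 0.0758]
eef_rot: [0.0, -0.046, 0.999, 0.0]
ft_force: [-0.4, -0.4, -0.5]
finger_gap: -0.0
```

Run:
```python
from h import *
o=readout.get_obs();print(o['position'],tr(o['position']),o['ft_force'],o['finger_gap']);snap('wrist','w5.png')
```

```text
[ 0.63443301 -0.17366772  0.07578821] [-0.0348 -0.2045] [-0.36811248 -0.40724883 -0.51641387] -3.2883074110200375e-05
```

View pics/w5.png

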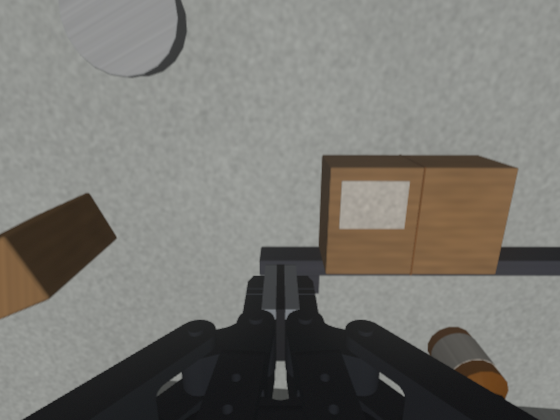

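Run:
```python
from h import *
for n,uv,z in [('c',(330,167),.045),('c',(513,168),.045),('c',(497,274),.045),('c',(327,274),.045),('bot',(321,157),0),('bot',(320,247),0),('railend',(261,247),0),('small top',(115,237),.0),('small',(48,297),.0)]: print(n,tr(ray('wrist',uv,z)))
P=readout.get_obs()['position']
for h in (0,.02,.04):
  for d in(.011,-.011): print(h,d,proj('wrist',P+[d,.0,h]),proj('wrist',P+[d,.0145,h]))
```

```text
c [-0.0786 -0.1758]
c [-0.0781 -0.0689]
c [-0.0087 -0.0647]
c [-0.0086 -0.1745]
bot [-0.0767 -0.1761]
bot [-0.0074 -0.1742]
railend [-0.0073 -0.2195]
small top [-0.0155 -0.3304]
small [ 0.0369 -0.3921]
0 0.011 [278.26294089 272.37862828] [304.5508167  274.55059559]
0 -0.011 [282.0303752  235.33424911] [309.28186146 237.67040154]
0.02 0.011 [278.07085547 291.81968511] [307.19974432 294.1793162 ]
0.02 -0.011 [282.25527737 251.39909686] [312.57201531 253.95760795]
0.04 0.011 [277.83210274 315.98396187] [310.49048556 318.56391616]
0.04 -0.011 [282.53735982 271.54835259] [316.6963006  274.37400458]
```

>>> {"name": "carry_out", "arguments": {
  "steps": [
    [[-0.2, -0.018, -0.8, 0, 0, 0], [0, 0, -0.7, 0, 0, 0], [0, 0, -0.4, 0, 0, 0], [0, 0, -0.2, 0, 0, 0], [0, 0, -0.1, 0, 0, 0], [0, 0, -0.1, 0, 0, 0], [0, 0, 0, 0, 0, 0], [0, 0, 0, 0, 0, 0]]
  ]
}}

```text
time_s: 12.45
position: [0.6243, -0.1758, -0.0133]
eef_rot: [0.001, -0.045, 0.999, -0.0]
ft_force: [-0.2, -0.8, 0.4]
finger_gap: 0.0001
```

>>> {"name": "carry_out", "arguments": {
  "steps": [
    [[0.032, 0.205, 0, 0, 0, 0], [-0.018, 0.2, 0, 0, 0, 0], [-0.018, 0.2, 0, 0, 0, 0], [-0.018, 0.2, 0, 0, 0, 0], [-0.018, 0.2, 0, 0, 0, 0], [-0.018, 0.2, 0, 0, 0, 0], [-0.018, 0.2, 0, 0, 0, 0], [0, 0, 0, 0, 0, 0]]
  ]
}}

```text
time_s: 13.25
position: [0.6206, -0.1172, -0.0143]
eef_rot: [-0.0, -0.046, 0.999, 0.001]
ft_force: [0.4, 0.3, 1.5]
finger_gap: 0.0002
```

Run:
```python
from h import *
o=readout.get_obs();print(o['position'],tr(o['position']),o['ft_force'],o['finger_gap']);snap('wrist','w6.png')
```

```text
[ 0.62058511 -0.11716661 -0.01429879] [-0.0435 -0.147 ] [0.40207616 0.32566042 1.47766053] 0.00017090470200736705
```

View pics/w6.png

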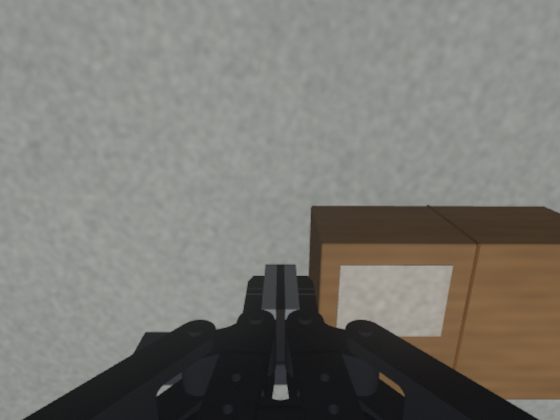

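The carton is sliding squarely along the rail: its front edge is level at v≈207–243, with its right end at u≈311. I'll keep pushing.

Run:
```python
from h import *
print(tr(ray('wrist',(311,207),0)),tr(ray('wrist',(545,207),0)),tr(ray('wrist',(321,243),.045)))
```

```text
[-0.075  -0.1329] [-0.0752 -0.0224] [-0.0763 -0.1332]
```

>>> {"name": "carry_out", "arguments": {
  "steps": [
    [[-0.018, 0.2, 0, 0, 0, 0], [-0.018, 0.2, 0, 0, 0, 0], [-0.018, 0.2, 0, 0, 0, 0], [-0.018, 0.2, 0, 0, 0, 0], [-0.018, 0.2, 0, 0, 0, 0], [-0.018, 0.2, 0, 0, 0, 0], [-0.018, 0.2, 0, 0, 0, 0], [0, 0, 0, 0, 0, 0]]
  ]
}}

```text
time_s: 14.1
position: [0.6156, -0.0616, -0.0142]
eef_rot: [-0.0, -0.046, 0.999, 0.0]
ft_force: [0.5, -0.3, -0.4]
finger_gap: 0.0001
```

>>> {"name": "carry_out", "arguments": {
  "steps": [
    [[-0.018, 0.2, 0, 0, 0, 0], [-0.014, 0.15, 0, 0, 0, 0], [-0.009, 0.1, 0, 0, 0, 0], [-0.005, 0.05, 0, 0, 0, 0], [0, 0, 0, 0, 0, 0], [0, 0, 0, 0, 0, 0], [0, 0, 0, 0, 0, 0], [0, 0, 0, 0, 0, 0]]
  ]
}}

```text
time_s: 14.9
position: [0.6139, -0.0432, -0.0142]
eef_rot: [-0.0, -0.045, 0.999, 0.0]
ft_force: [0.7, -0.5, 0.3]
finger_gap: 0.0001
```

>>> {"name": "carry_out", "arguments": {
  "steps": [
    [[-0.005, 0.05, 0, 0, 0, 0], [0, 0.05, 0, 0, 0, 0], [-0.005, 0.05, 0, 0, 0, 0], [-0.009, 0.05, 0, 0, 0, 0], [0, 0, 0, 0, 0, 0], [0, 0, 0, 0, 0, 0], [0, 0, 0, 0, 0, 0], [0, 0, 0, 0, 0, 0]]
  ]
}}

```text
time_s: 15.7
position: [0.6131, -0.0353, -0.0141]
eef_rot: [0.0, -0.045, 0.999, 0.0]
ft_force: [-0.1, 0.3, -0.8]
finger_gap: -0.0002
```

Left end ≈ +0.060 in the rail frame, so I'll go on in small steps until the force rises.

>>> {"name": "carry_out", "arguments": {
  "steps": [
    [[-0.005, 0.05, 0, 0, 0, 0], [0, 0, 0, 0, 0, 0], [-0.005, 0.05, 0, 0, 0, 0], [0, 0, 0, 0, 0, 0], [0, 0, 0, 0, 0, 0], [0, 0, 0, 0, 0, 0], [0, 0, 0, 0, 0, 0], [0, 0, 0, 0, 0, 0]]
  ]
}}

```text
time_s: 16.5
position: [0.6127, -0.0314, -0.0141]
eef_rot: [-0.0, -0.045, 0.999, 0.0]
ft_force: [0.1, -0.7, 1.3]
finger_gap: -0.0
```

>>> {"name": "carry_out", "arguments": {
  "steps": [
    [[-0.004, 0.04, 0, 0, 0, 0], [0, 0, 0, 0, 0, 0], [0, 0, 0, 0, 0, 0], [-0.003, 0.03, 0, 0, 0, 0], [0, 0, 0, 0, 0, 0], [0, 0, 0, 0, 0, 0], [0, 0, 0, 0, 0, 0], [0, 0, 0, 0, 0, 0]]
  ]
}}

```text
time_s: 17.3
position: [0.6127, -0.0305, -0.0139]
eef_rot: [0.0, -0.045, 0.999, -0.001]
ft_force: [0.7, -7.1, 0.4]
finger_gap: -0.0
```

The push stalled at 7 N, so the end is against the stop. I'll retreat, rise and move clear for a check.

>>> {"name": "carry_out", "arguments": {
  "steps": [
    [[0.018, -0.2, 0, 0, 0, 0], [0.04, -0.4, 0, 0, 0, 0], [0.04, -0.4, 0, 0, 0, 0], [0, 0, 0.7, 0, 0, 0], [0, 0, 0.9, 0, 0, 0], [0, 0, 0.9, 0, 0, 0], [0, 0, 0.9, 0, 0, 0], [0, 0, 0.3, 0, 0, 0]]
  ]
}}

```text
time_s: 18.1
position: [0.6182, -0.0707, 0.1379]
eef_rot: [0.003, -0.044, 0.999, -0.0]
ft_force: [0.8, -0.5, 0.4]
finger_gap: 0.0001
```

>>> {"name": "carry_out", "arguments": {
  "steps": [
    [[-0.8, 0.3, 0, 0, 0, 0], [-0.8, 0.4, 0, 0, 0, 0], [-0.8, 0.4, 0, 0, 0, 0], [-0.6, 0.4, 0, 0, 0, 0], [0, 0.4, 0, 0, 0, 0], [0, 0.3, 0, 0, 0, 0], [0, 0, 0, 0, 0, 0], [0, 0, 0, 0, 0, 0]]
  ]
}}

```text
time_s: 18.9
position: [0.4967, 0.0186, 0.1337]
eef_rot: [-0.0, -0.045, 0.999, -0.0]
ft_force: [-0.0, -0.7, -1.0]
finger_gap: -0.0001
```

Run:
```python
from h import *
o=readout.get_obs();print(o['position'],o['ft_force'],o['time_s']);a=snap('wrist','w7.png');b=snap('scene','s7.png')
c=cv2.resize(b[170:300,200:370],None,fx=2.2,fy=2.2,interpolation=cv2.INTER_CUBIC)
d=np.zeros((420+c.shape[0]//1*0,560+c.shape[1]*0,3),np.uint8);d=a.copy();d[:0]=0
cv2.imwrite('pics/fin.png',cv2.vconcat([a[:,:,::-1].copy()]))
W=np.zeros((600,800,3),np.uint8);W[:420,:560]=a;s=cv2.resize(b[190:280,210:330],(240,180));W[420:600,:240]=s;W[420:600,560:800]=cv2.resize(b,(240,180));cv2.imwrite('pics/fin.png',W[:,:,::-1])
```

```text
[0.49672162 0.01861545 0.1337124 ] [-0.04895772 -0.70312441 -1.0140544 ] 18.9
```

View pics/fin.png

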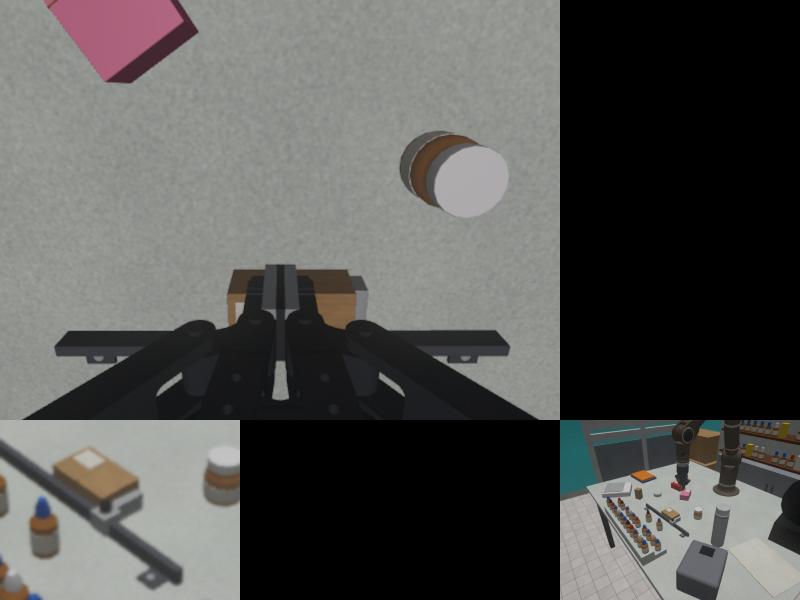

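Run:
```python
from h import *
for n,uv,z in [('fl',(234,270),0),('fr',(348,270),0),('tfl',(229,292.5),.045),('tfr',(355,292.5),.045),('rail',(70,331.5),0),('rail',(490,331),0)]: print(n,tr(ray('wrist',uv,z)))
a=cv2.cvtColor(cv2.imread('pics/w7.png'),cv2.COLOR_BGR2GRAY).astype(int)
for u in (238,250,325,340): print(u,a[262:302,u].tolist())
print(a[300,345:372].tolist())
```

```text
fl [-0.0741 -0.0459]
fr [-0.074   0.0646]
tfl [-0.0767 -0.0444]
tfr [-0.0766  0.0622]
rail [-0.0032 -0.2184]
rail [-0.0035  0.2152]
238 [143, 144, 144, 146, 149, 149, 138, 104, 57, 56, 57, 57, 58, 57, 59, 59, 58, 58, 58, 59, 59, 57, 56, 58, 58, 57, 57, 57, 58, 59, 56, 69, 92, 101, 100, 98, 97, 98, 100, 100]
250 [145, 145, 145, 145, 144, 143, 135, 103, 58, 57, 58, 58, 58, 57, 58, 58, 53, 43, 38, 36, 36, 36, 37, 36, 35, 38, 42, 40, 35, 35, 34, 43, 48, 35, 34, 34, 34, 34, 34, 34]
325 [148, 146, 145, 144, 142, 138, 130, 101, 58, 57, 58, 59, 57, 58, 59, 60, 59, 57, 57, 57, 57, 55, 55, 57, 58, 58, 57, 58, 58, 57, 56, 70, 93, 97, 98, 97, 97, 98, 100, 101]
340 [150, 149, 147, 145, 145, 147, 139, 106, 60, 59, 61, 61, 60, 59, 60, 60, 59, 59, 59, 60, 59, 58, 58, 59, 59, 57, 57, 57, 58, 58, 56, 71, 95, 100, 100, 99, 98, 99, 101, 102]
[101, 101, 101, 100, 101, 101, 101, 102, 101, 101, 98, 107, 124, 123, 123, 124, 123, 123, 122, 122, 121, 123, 136, 146, 145, 146, 145]
```

```bash
python3 -c "
from h import *
print(finish_job(), readout.get_obs()['time_s'])"
```

```text
the job is handed in; nothing more can be done
the job is handed in; nothing more can be done
```

The brown carton is flush against the rail with its end against the stop. I handed the job in at about 19 s on the clock, with the arm clear. The hand-in gives no verdict, so this rests on my own checks.

**What I did:** I pushed the carton back with two spread fingertips until it was square on the rail (11 N contact, over 100 mm short of the stop). Then I went round to its right end and pushed it along the rail with the fingers shut until it stalled on the stop at about 7 N.

**Last checks (wrist and scene cameras):**
- **Rail:** the gap is about 0.7 mm, and the carton's front edge is parallel to the rail within a few mrad.
- **Stop:** there is no visible gap between the carton's end and the stop. The stop took only about 7 N and its clamp holds 45 N, so it should not have shifted; I did not measure its position again.
- **Other objects:** the jar, vials and rail items look undisturbed in the last view. I did not measure their positions again.

**What disagreed:**
- **Tip height:** the real fingertips sit about 35–40 mm above the reported TCP. My first push therefore passed over the carton without moving it. I noticed this in the pictures and repeated it with the TCP at about −22 mm, and at −14 mm with the fingers shut.
- **Calibration:** the two cameras place the rail face and the stop a few mm to about 1 cm apart, so I relied on contact force for the final positions.

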